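Prop the carving stand with its jack leg

ROBOT

A 6-joint arm with a two-finger parallel gripper is mounted at the origin on the work surface. World frame = base frame: x ahead of the robot, y to its left, z up, the work surface at z = 0. Lengths are in m, angles in rad, forces in N, time in s.
With the tool pointing down it reaches from about 0.3 to 0.825 m from the base axis. Payload 5.4 kg.
Tool frame: the origin (TCP) lies at the very end of the fingers, on their centre line; the grasp point (between the pads) lies arm.grip_point_offset behind it (arm.grip_point_offset is the distance from the TCP to the grasp point, in m); z points along the fingers, y is the line along which they close (so a half turn about z gives the same grasp; the last joint's range is limited). The gripper opens to 92 mm and grips with 3 to 60 N. Pads are 20 mm wide; open, the fingers measure 128 mm over their backs; the gripper's body (75 mm by 189 mm) begins 69 mm behind the grasp point.
Start: joints at [0.937, 0.158, 1.597, -0, 1.386, -0.21], TCP at [0.236, 0.524, 0.215] pointing down, gripper open.
Joint ranges: [-2.91, 2.91], [-0.94, 2.29], [0.18, 2.7], [-1.29, 4.43], [0.17, 2.64], [-3, 3]. Speed limits (rad/s): [2.57, 2.57, 3.14, 3.14, 3.14, 3.14].

INTERFACE

Orientations are given as a unit quaternion [w, x, y, z].
In Python, from rig import sensors, get_image, camera_info, ticket, arm gives the robot as it stands. The module is installed in compiled form; this text tells all that it offers.
- The arm moves only by the shell command python3 -m inch 'ROWS' [OPENING] [FORCE]. ROWS is JSON, a list of rows, each a list of 6 numbers: the shift along the tool's x, y, z in m, then the turn, a rotation vector about the tool's x, y, z in degrees. In form: [[tx, ty, tz, ax, ay, az], ...]. A call has exactly 10 rows; each row shifts and turns the commanded pose from where the row before left it, along the tool's axes as they then stand; what a row does not reach is not made up. A row lasts 1/8 s, in which the tool goes at most 62.5 mm and 10.7 degrees, less where a joint would pass 70% of its speed; a pose out of reach is approached as far as the arm can. A call with a gripper value outside its range is refused whole. OPENING is the opening, from 0 (shut) to 1 (fully open), set as the call begins (- or left out, the last holds). The fingers move at their own pace and stop on an object; FORCE is the grip in N (left out, the last holds). Time passes only in rows, so rows that do not move let the fingers close, or fill a call up. It gives the time, the measured TCP pose, the force, the opening and the grip force at its end, in the units of the state.
- sensors.read_state(): the state, without advancing time (a new reading comes with each control period).
- get_image(name): name is "side" or "top" or "wrist"; returns (picture, depth): 420x560x3 uint8, red, green, blue; 420x560 float32, m along the optical axis (not along the pixel's ray), 0 where there is no reading.
- camera_info(name): a dict with "fov_y" (degrees; the focal length in pixels is half the picture's height over the tangent of half this angle, whatever the lens; pixels are square), "cx", "cy" (the principal point, pixels), "R" (3x3) and "t" (3): a world point X has camera coordinates R X + t; the wrist camera has in their place "hand_eye" (4x4, takes a point from camera to tool coordinates, whose origin is the TCP and whose axes are the flange's). Camera axes: x right, y down, z forward; pixel columns grow to the right and rows downward; lengths in m; the calibration is good to about 2 mm. A picture is of the moment at which its call begins: read the wrist's pose just before it. camera_info takes no time and is no camera call.
- ticket.job_done(): hands the job in; it is judged then, once.
The state is a dict: "time": time; "q": joint angles; "joint_vel": joint speeds; "effort": joint torques, N m; "ee_pos": TCP position; "ee_rot": TCP orientation; "ft_force": force on the tool from outside, world axes, zero at the start; "ft_torque": the same for the moment, N m; "finger_gap": finger opening in m; "grip_force": force on a finger pad.
Only numpy, scipy, OpenCV 4.12 (cv2) and the standard library are available. Lean on these libraries where they do the work, as an engineer would, in place of code of your own. Each camera call takes 0.05 s, during which the arm holds its last target. There are 200 camera calls.

TASK

Put the packing board under the raised foot of the carving stand's jack leg, lying flat on the bench with its cork spot right below the foot. Then wind the crank clockwise until the foot has come down on the cork and bears firmly, which you feel as the crank load rising to between two and three times its free-running drag; do not force it tighter than that. Let go, and leave the other things on the bench alone.

Things in the scene. Friction and masses are not known exactly. Their poses are not given: they have to be found in the camera images.
- jack_stand: Low carving stand, fixed to the bench, with an upright jack leg at one edge. Origin: at bench level on the leg's vertical axis, right below the centre of its foot. Platform and column are on its +y side; its -x and -y sides are open. The foot is round rubber, 44 mm wide; its underside starts 32 to 72 mm above the bench (how high is not measured). Leg tube 42 mm square, from 115 to 200 mm height.
- platform (a point): Centre of the top of the stand's wooden platform: 240 mm (x) by 260 mm (y), 164 mm above the bench; the carved panel clamped on it reaches 186 mm. It is 190 mm from the leg's axis along the stand's +y. Below it is a steel column on a base plate 170 x 180 x 12 mm, which reaches from 140 to 320 mm from the leg's axis.
- gear_head (a point): Centre of the top of the jack's gear head, on the leg's axis, 212 mm high; the crank turns here. Clockwise seen from above lowers the foot, 40 mm a turn; its stop lies well beyond need. The foot is sprung: once it meets the board its load grows 10 N per mm (1.1 N per degree of crank). Wind to 30 to 60 N; over 90 N is overwound. The gear's brake holds about 30 N: let go, a higher load sinks back to that.
- knob (a point): Centre of the crank's upright wooden knob, 26 mm thick, 48 mm tall (227 to 275 mm high), free to spin on its pin; held from above it is carried round, hand not turning, on a circle of 55 mm radius about the leg's axis. Starts at any angle. Flat crank arm below it, top at 224 mm. Free drag 3.6 N along the circle (4 to 5 N at 60 mm/s); 10 N of foot load adds 1.2 N. At rest the drag can hide up to 3.6 N.
- cleat (a point): Centre of the upright wooden handle block near one end of the packing board, to hold it by: 44 mm along the board's x, 26 mm across, from 22 to 67 mm above the board's underside (centre 44.5 mm above it). Axes as the board: x along it from the cleat towards the cork spot, z up.
- cork_spot (a point): Centre of the round cork spot (54 mm wide, flush) on top of the packing board, 22 mm above its underside, 150 mm from the cleat along the board's +x. The board is loose brown wood, 220 x 64 x 22 mm, 0.28 to 0.46 kg; each end is 35 mm beyond cork spot or cleat centre. No other board has a handle block and a cork spot.
- board: The packing board itself: origin at the centre of its underside, x along its length (the cleat at x = -75 mm, the cork spot at x = +75 mm).
- rosette_a: Bystander, to be left alone: carved wooden rosette, 90 mm wide, 28 mm tall. Origin at its underside, centre.
- rosette_b: Bystander, to be left alone: carved rosette with a dark wooden ball on it, 80 mm wide, 72 mm tall. Origin at its underside, centre.
- rosette_c: Bystander, to be left alone: small carved rosette, 68 mm wide, 24 mm tall. Origin at its underside, centre.
- offcut: Bystander, to be left alone: plain pale board 170 x 60 x 20 mm without handle. Origin at its underside, centre.
- turned_blank: Bystander, to be left alone: plain round wooden blank, 64 mm wide, 45 mm tall. Origin at its underside, centre.
- mallet: Bystander, to be left alone: carver's round mallet standing on its head, 88 mm wide, 215 mm tall. Origin at its underside, centre.
- gouge: Bystander, to be left alone: carver's gouge lying along its x axis, 262 mm long: wooden handle 120 mm towards -x. Origin at its underside, at the ferrule.

How it is judged:
By the outcome, as a careful person would: the job done as asked, in the order asked, and still so for the second after the job is handed in, with the robot touching nothing.
It also fails if it takes over 72 s, if anything falls off the work surface, if the arm or the gripper's body presses on something with over 40 N, if the wrist force passes 120 N, or if a joint passes its speed limit or range.

## Working session

There is one attempt and no reset: what is moved stays moved. The work goes in short steps, Python scripts to look and compute and a shell command to move; the robot and the scene stay as the last step left them, time stands still between calls to the robot, and variables do not carry over. Pictures are saved under pics/ and viewed, at most 10 in all, crops included, and the job is handed in when it is done.

```bash
mkdir -p pics; cat > h.py <<'E'
import numpy as np,cv2
from rig import sensors,get_image,camera_info,ticket,arm
from scipy.spatial.transform import Rotation as Ro
def rot(q): return Ro.from_quat([q[1],q[2],q[3],q[0]]).as_matrix()
def grab(n):
    s=sensors.read_state(); im,d=get_image(n); ci=camera_info(n)
    f=im.shape[0]/2/np.tan(np.radians(ci['fov_y'])/2)
    v,u=np.mgrid[:420,:560]
    C=np.stack([(u-ci['cx'])/f*d,(v-ci['cy'])/f*d,d],-1)
    if 'R' in ci: P=(C-np.array(ci['t']))@np.array(ci['R'])
    else:
        H=np.array(ci['hand_eye']); T=C@H[:3,:3].T+H[:3,3]; P=T@rot(s['ee_rot']).T+np.array(s['ee_pos'])
    P[d==0]=np.nan
    return im,d,P,s
def save(n,im): cv2.imwrite('pics/'+n+'.png',im[:,:,::-1])
E
python3 - <<'E'
from h import *
for n in ['top','side']:
    im,d,P,s=grab(n); save(n+'0',im); np.savez('pics/'+n+'0.npz',im=im,P=P)
print({k:np.round(v,3).tolist() for k,v in s.items()},arm.grip_point_offset, camera_info('top'))
E
```

```text
{'time': 0.05, 'q': [0.937, 0.159, 1.598, -0.0, 1.386, -0.21], 'joint_vel': [0.001, -0.001, -0.001, -0.0, 0.001, 0.003], 'effort': [-0.001, -38.684, -32.329, 0.07, 0.034, -0.0], 'ee_pos': [0.236, 0.524, 0.214], 'ee_rot': [-0.0, 0.21, 0.978, -0.001], 'ft_force': [-0.038, -0.517, -0.114], 'ft_torque': [-0.033, -0.049, -0.018], 'grip_force': 0.0, 'finger_gap': 0.092} 0.0187 {'fov_y': 51.0599218577877, 'cx': 286.61520387074745, 'cy': 216.35056620289683, 'R': array([[ 0.02136978, -0.99976307, -0.0041408 ],
       [-0.99673857, -0.02098239, -0.07792278],
       [ 0.07781743,  0.00579249, -0.9969508 ]]), 't': array([0.00470322, 0.56546103, 1.31878236])}
```

View pics/top0.png

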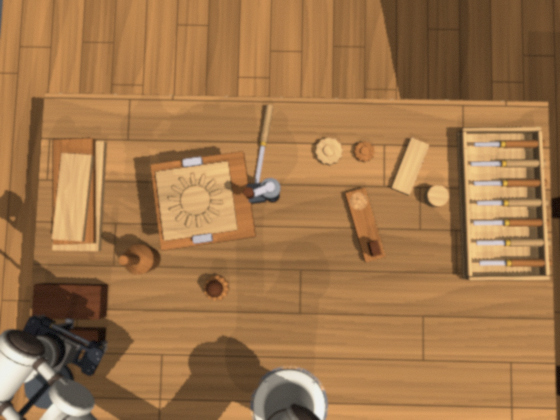

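View pics/side0.png

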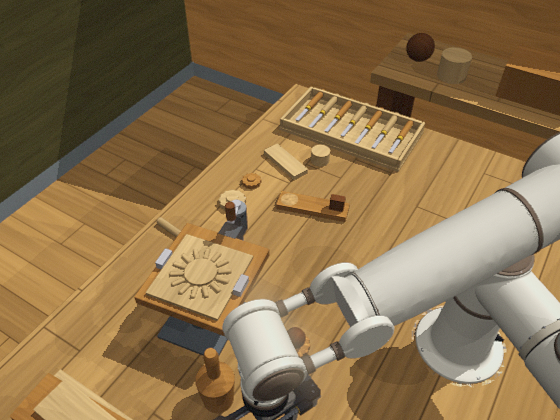

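The top view shows the board with its cork at about (358,200) and its cleat at (374,248). The gear head is at (270,188), the knob at (242,190) over the platform edge, and the platform centre near (203,198). In the side view the cork is at (288,200), the cleat at (337,203) and the leg at (237,215).

```bash
python3 - <<'E'
from h import *
Z=np.load('pics/top0.npz'); P=Z['P'];im=Z['im']
def st(n,m):
    q=P[m]; 
    if len(q): print(n,len(q),'med',np.round(np.median(q,0),3),'min',np.round(q.min(0),3),'max',np.round(q.max(0),3))
v,u=np.mgrid[:420,:560]
box=lambda a,b,c,d:(u>=a)&(u<=b)&(v>=c)&(v<=d)
z=P[...,2]
b=box(340,390,180,268)
st('cleat',b&(z>.05))
st('boardtop',b&(z>.014)&(z<.03))
m=(b&(z>.014)&(z<.1)).astype(np.uint8)
q=P[m>0][:,:2].astype(np.float32); r=cv2.minAreaRect(q*1000); print(r, np.round(cv2.boxPoints(r)))
st('knob',box(225,262,175,205)&(z>.24))
st('gear',box(245,290,170,210)&(z>.195)&(z<.235))
st('gearhead',box(258,290,170,210)&(z>.15)&(z<.235))
m=box(140,265,140,255)&(z>.145)&(z<.2)
q=P[m][:,:2].astype(np.float32); r=cv2.minAreaRect(q*1000); print('plat',r,np.round(cv2.boxPoints(r)))
for n,a in dict(ra=(310,345,132,168),rc=(352,377,140,165),off=(388,432,130,196),blank=(424,452,180,210),gouge=(250,275,100,180),rb=(198,232,270,302),mallet=(112,160,240,278)).items():
    st(n,box(*a)&(z>.008))
# edges zoom
c=cv2.resize(im[130:280,220:420],None,fx=4,fy=4,interpolation=cv2.INTER_CUBIC);save('zoom0',c)
S=np.load('pics/side0.npz');P=S['P'];z=P[...,2]
st('s cleat',box(325,350,190,220)&(z>.055)); st('s knob',box(218,250,195,235)&(z>.24)); st('s gear',box(225,255,195,240)&(z>.195)&(z<.23))
E
```

```text
cleat 147 med [ 0.474 -0.242  0.066] min [ 0.451 -0.26   0.05 ] max [ 0.498 -0.226  0.074]
boardtop 1355 med [ 0.556 -0.218  0.022] min [ 0.435 -0.283  0.014] max [ 0.658 -0.161  0.03 ]
((545.8757934570312, -222.12478637695312), (219.69625854492188, 65.1651382446289), 17.086763381958008) [[ 431. -223.]
 [ 450. -286.]
 [ 660. -221.]
 [ 641. -159.]]
knob 100 med [0.604 0.111 0.274] min [0.592 0.1   0.241] max [0.617 0.125 0.279]
gear 374 med [0.621 0.065 0.215] min [0.594 0.037 0.196] max [0.651 0.106 0.235]
gearhead 416 med [0.62  0.066 0.212] min [0.595 0.037 0.15 ] max [0.651 0.096 0.232]
plat ((598.16064453125, 228.1343536376953), (240.69313049316406, 304.2814636230469), 9.585412979125977) [[454. 358.]
 [505.  58.]
 [742.  98.]
 [691. 398.]]
ra 578 med [ 0.77  -0.107  0.022] min [ 0.727 -0.15   0.008] max [ 0.815 -0.066  0.037]
rc 324 med [ 0.772 -0.218  0.018] min [ 0.741 -0.25   0.009] max [ 0.805 -0.185  0.029]
off 1175 med [ 0.723 -0.36   0.02 ] min [ 0.634 -0.431  0.008] max [ 0.817 -0.295  0.051]
blank 426 med [ 0.634 -0.431  0.045] min [ 0.605 -0.492  0.008] max [ 0.686 -0.403  0.052]
gouge 474 med [0.814 0.092 0.019] min [0.645 0.048 0.008] max [0.912 0.117 0.215]
rb 494 med [0.348 0.221 0.024] min [0.308 0.189 0.009] max [0.383 0.283 0.075]
mallet 928 med [0.43  0.425 0.112] min [0.386 0.358 0.008] max [0.48  0.548 0.218]
s cleat 129 med [ 0.474 -0.239  0.066] min [ 0.449 -0.26   0.055] max [ 0.499 -0.219  0.074]
s knob 156 med [0.601 0.12  0.268] min [0.592 0.101 0.24 ] max [0.618 0.127 0.28 ]
s gear 195 med [0.611 0.065 0.214] min [0.593 0.036 0.196] max [0.648 0.126 0.23 ]
```

View pics/zoom0.png

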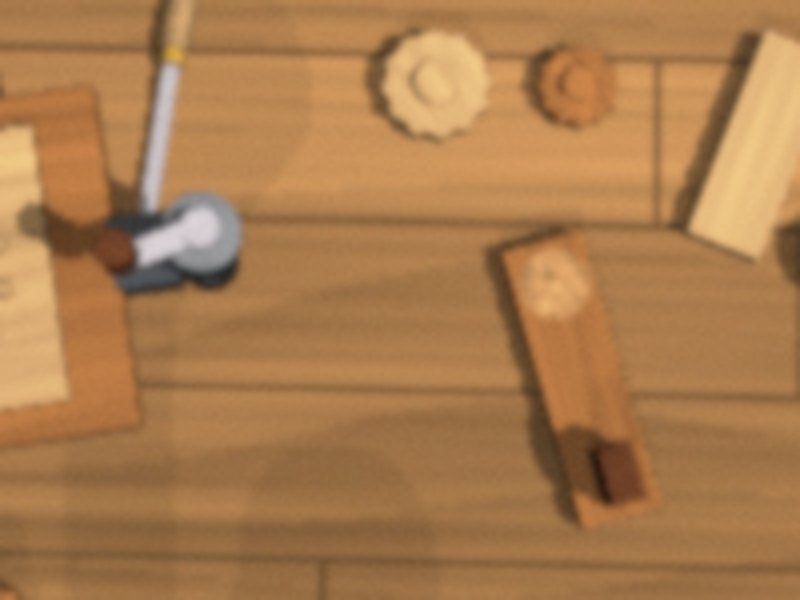

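```bash
python3 -m inch '[[0,0,-0.013,0,0,10.5],[0,0,-0.013,0,0,10.5],[0,0,-0.013,0,0,10.5],[0,0,-0.013,0,0,10.5],[0,0,-0.013,0,0,10.5],[0,0,-0.013,0,0,10.5],[0,0,-0.013,0,0,10.5],[0,0,-0.013,0,0,10.5],[0,0,-0.013,0,0,10.5],[0,0,-0.013,0,0,10.5]]' 1
python3 -m inch '[[0,0,0,0,0,8.4],[0,0,0,0,0,8.4],[0,0,0,0,0,8.4],[0,0,0,0,0,8.4],[0,0.03,0,0,0,0],[0,0.05,0,0,0,0],[0,0.05,0,0,0,0],[0,0.05,0,0,0,0],[0,0.05,0,0,0,0],[0,0.05,0,0,0,0]]'
python3 -m inch '[[0,0.05,0,0,0,0],[0,0.05,0,0,0,0],[0,0.05,0,0,0,0],[0,0.05,0,0,0,0],[0,0.05,0,0,0,0],[0,0.05,0,0,0,0],[0,0.05,0,0,0,0],[0,0.05,0,0,0,0],[0,0.05,0,0,0,0],[0,0.05,0,0,0,0]]'
cat > m.py <<'E'
from h import *
import sys
# target x y z yaw_y(deg) -> tool shift/turn
def rel(x,y,z,yaw=None):
    s=sensors.read_state(); R=rot(s['ee_rot']); p=np.array(s['ee_pos'])
    t=np.degrees(np.arctan2(R[1,1],R[0,1]))
    o=dict(pos=np.round(p,4),yaw=round(t,2),shift=np.round(R.T@(np.array([x,y,z])-p),4),tilt=np.round(R[:,2],3))
    if yaw is not None: o['az']=round((t-yaw+180)%360-180,2)
    print(o,'F',np.round(s['ft_force'],1),'t',round(s['time'],2),'gap',round(s['finger_gap'],4),'q6',round(s['q'][5],2))
if __name__=='__main__': rel(*map(float,sys.argv[1:]))
E
python3 m.py .474 -.2435 .027 -72.9
```

```text
time: 1.35
ee_pos: [0.2363, 0.5239, 0.3444]
ee_rot: [0.0, 0.905, 0.426, -0.001]
ft_force: [0.3, 0.3, -0.0]
finger_gap: 0.0922
grip_force: 0.0
time: 2.6
ee_pos: [0.3189, 0.255, 0.3442]
ee_rot: [0.0, 0.989, 0.149, -0.0]
ft_force: [0.5, -0.6, 0.4]
finger_gap: 0.092
grip_force: 0.0
time: 3.85
ee_pos: [0.4662, -0.2229, 0.3441]
ee_rot: [-0.0, 0.989, 0.149, -0.0]
ft_force: [1.2, 0.3, 0.6]
finger_gap: 0.092
grip_force: 0.0
{'pos': array([ 0.4662, -0.2229,  0.3441]), 'yaw': np.float64(-72.9), 'shift': array([0.0015, 0.0222, 0.3171]), 'tilt': array([-0.   ,  0.001, -1.   ]), 'az': np.float64(0.0)} F [1.2 0.3 0.6] t 3.85 gap 0.092 q6 0.59
```

```bash
python3 -m inch '[[0.0015,0.005,0.01,0,0,0],[0,0.005,0.015,0,0,0],[0,0.006,0.02,0,0,0],[0,0.006,0.02,0,0,0],[0,0,0.02,0,0,0],[0,0,0.02,0,0,0],[0,0,0.015,0,0,0],[0,0,0,0,0,0],[0,0,0,0,0,0],[0,0,0,0,0,0]]'
python3 - <<'E'
from h import *
im,d,P,s=grab('wrist'); save('w1',im)
z=P[...,2]; xy=P[...,:2]; R=rot(s['ee_rot']);p=np.array(s['ee_pos'])
near=np.linalg.norm(xy-np.array([.474,-.2435]),axis=-1)<.05
m=near&(z>.061)&(z<.073); q=P[m]; r=cv2.minAreaRect((q[:,:2]*1000).astype(np.float32)); print(len(q),r, np.median(q[:,2]))
b=(np.linalg.norm(xy-np.array([.546,-.222]),axis=-1)<.15)&(z>.017)&(z<.027); r=cv2.minAreaRect((P[b][:,:2]*1000).astype(np.float32)); print(r,p)
E
python3 m.py .474 -.2435 .027 -72.9
```

```text
time: 5.1
ee_pos: [0.4744, -0.2422, 0.2256]
ee_rot: [0.001, 0.989, 0.149, 0.001]
ft_force: [0.3, 0.6, -0.4]
finger_gap: 0.0919
grip_force: 0.0
1292 ((475.0827941894531, -243.1473388671875), (43.91620635986328, 25.777189254760742), 17.08442497253418) 0.06690612017926953
((553.24755859375, -272.0374755859375), (203.6787567138672, 164.07211303710938), 16.74085235595703) [ 0.47441249 -0.24222895  0.22562909]
{'pos': array([ 0.4744, -0.2422,  0.2255]), 'yaw': np.float64(-72.88), 'shift': array([-0.0009,  0.0008,  0.1985]), 'tilt': array([ 0.001, -0.001, -1.   ]), 'az': np.float64(0.02)} F [0.1 0.8 0.3] t 5.15 gap 0.0921 q6 0.57
```

View pics/w1.png

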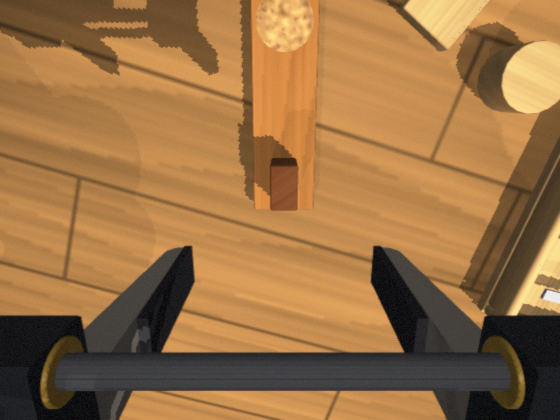

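The wrist view is centred over the board: cork at (285,20), cleat at (284,185). The fitted cleat size is 43.9 x 25.8 mm, which matches the given dimensions. I'll descend and grip it.

```bash
python3 -m inch '[[0,0.001,0.02,0,0,0],[0,0,0.03,0,0,0],[0,0,0.03,0,0,0],[0,0,0.03,0,0,0],[0,0,0.03,0,0,0],[0,0,0.025,0,0,0],[0,0,0.018,0,0,0],[0,0,0.010,0,0,0],[0,0,0.004,0,0,0],[0,0,0,0,0,0]]'
python3 -m inch '[[0,0,0,0,0,0],[0,0,0,0,0,0],[0,0,0,0,0,0],[0,0,0,0,0,0],[0,0,0,0,0,0],[0,0,0,0,0,0],[0,0,0,0,0,0],[0,0,0,0,0,0],[0,0,0,0,0,0],[0,0,0,0,0,0]]' 0.1 50
python3 m.py .538 -.059 .035 -35
```

```text
time: 6.4
ee_pos: [0.4746, -0.2432, 0.0281]
ee_rot: [0.0, 0.989, 0.149, 0.0]
ft_force: [0.2, 1.1, -1.0]
finger_gap: 0.0919
grip_force: 0.0
time: 7.65
ee_pos: [0.4743, -0.243, 0.0276]
ee_rot: [0.0, 0.989, 0.149, 0.0]
ft_force: [0.4, -0.7, -0.9]
finger_gap: 0.0257
grip_force: 50.0
{'pos': array([ 0.4743, -0.243 ,  0.0276]), 'yaw': np.float64(-72.88), 'shift': array([ 0.1151, -0.157 , -0.0074]), 'tilt': array([ 0., -0., -1.]), 'az': np.float64(-37.88)} F [ 0.4 -0.7 -0.9] t 7.65 gap 0.0257 q6 0.57
```

```bash
python3 -m inch '[[0,0,-0.005,0,0,0],[0,0,-0.005,0,0,0],[0,0,0,0,0,-6],[0,0,0,0,0,-8],[0,0,0,0,0,-8],[0,0,0,0,0,-8],[0,0,0,0,0,-8],[0.02,-0.014,0,0,0,0],[0.03,-0.02,0,0,0,0],[0.0274,-0.0194,0,0,0,0]]'
python3 -m inch '[[0,0,0,0,0,0],[0,0,0,0,0,0],[0,0,0,0,0,0],[0,0,0,0,0,0],[0,0,0,0,0,0],[0,0,0,0,0,0],[0,0,0,0,0,0],[0,0,0,0,0,0],[0,0,0,0,0,0],[0,0,0,0,0,0]]'
python3 - <<'E'
from h import *
im,d,P,s=grab('wrist'); save('w2',im); np.savez('pics/w2.npz',im=im,P=P)
v,u=np.mgrid[:420,:560]
z=P[...,2];xy=P[...,:2]
c=np.array([.624,.064])
near=np.linalg.norm(xy-c,axis=-1)<.1
for lo in np.arange(0.0,.24,.01):
    q=P[near&(z>=lo)&(z<lo+.01)]
    if len(q)>5: print(round(lo,2),len(q),np.round(q.min(0),3),np.round(q.max(0),3))
# board top plane and cork by colour
R=rot(s['ee_rot']);T=(P-np.array(s['ee_pos']))@R
b=(np.abs(T[...,1])<.034)&(T[...,0]>.04)&(T[...,0]<.19)&(z>.01)&(z<.05)
q=T[b]; A=np.c_[q[:,:2],np.ones(len(q))]; print('board plane tool',np.linalg.lstsq(A,q[:,2],rcond=None)[0],len(q), q.min(0),q.max(0))
E
python3 m.py .538 -.059 .03 -35
```

```text
time: 8.9
ee_pos: [0.4741, -0.1464, 0.0375]
ee_rot: [-0.001, 0.887, 0.462, -0.0]
ft_force: [0.3, -0.6, -4.0]
finger_gap: 0.026
grip_force: 50.0
time: 10.15
ee_pos: [0.4747, -0.1488, 0.0376]
ee_rot: [0.0, 0.887, 0.463, -0.0]
ft_force: [0.4, 0.4, -3.3]
finger_gap: 0.0257
grip_force: 50.0
board plane tool [ 0.00110811 -0.00028747  0.00555546] 25328 [ 0.04000183 -0.03229438  0.00285894] [0.12264127 0.03231293 0.00917025]
{'pos': array([ 0.4747, -0.1488,  0.0376]), 'yaw': np.float64(-34.88), 'shift': array([0.1099, 0.0005, 0.0076]), 'tilt': array([ 0., -0., -1.]), 'az': np.float64(0.12)} F [-0.3 -0.3 -3.3] t 10.2 gap 0.0258 q6 0.06
```

View pics/w2.png

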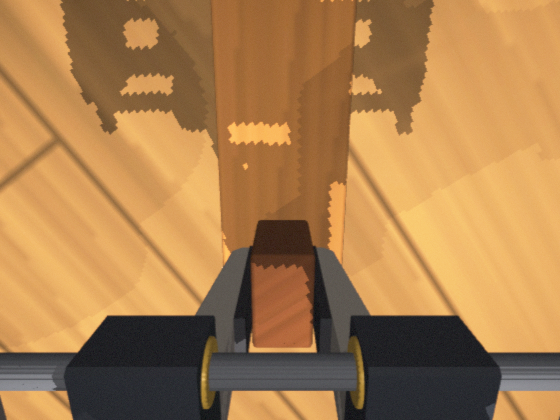

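The board is held level in the wrist view, with the cleat at (283,290) and the board's top 5.5 mm below the TCP. Next I'll refine the leg axis.

```bash
python3 - <<'E'
from h import *
from scipy.optimize import least_squares
def fit(q,c0,tag):
    c,r=cv2.minEnclosingCircle((q*1000).astype(np.float32)); 
    # boundary: extreme radius per angle bin on the side away from crank
    d=q-c0; a=np.degrees(np.arctan2(d[:,1],d[:,0])); rr=np.hypot(*d.T); B=[]
    for k in range(-180,180,10):
        m=(a>=k)&(a<k+10)
        if m.any() and not 70<k<150: B.append(q[m][np.argmax(rr[m])])
    B=np.array(B); s=least_squares(lambda p:np.hypot(B[:,0]-p[0],B[:,1]-p[1])-p[2],[*c0,.028],loss='soft_l1',f_scale=.002).x
    print(tag,len(q),np.round(s,4),np.round(s[:2],4))
for n in ['top','side']:
    Z=np.load(f'pics/{n}0.npz');P=Z['P'];z=P[...,2]
    c0=np.array([.624,.064])
    near=np.linalg.norm(P[...,:2]-c0,axis=-1)
    m=(near<.04)&(z>.205)&(z<.2185); fit(P[m][:,:2],c0,n)
    k=(np.linalg.norm(P[...,:2]-[.603,.114],axis=-1)<.03)&(z>.268)&(z<.282)
    r=cv2.minEnclosingCircle((P[k][:,:2]*1000).astype(np.float32)); print(n,'knob',r,np.median(P[k],0))
    m=(P[...,0]>.4)&(P[...,0]<.8)&(P[...,1]>.11)&(P[...,1]<.45)&(z>.155)&(z<.172)
    r=cv2.minAreaRect((P[m][:,:2]*1000).astype(np.float32)); print(n,'plat far corners',r,cv2.boxPoints(r).round(1).tolist())
E
```

```text
top 199 [0.6259 0.0618 0.0258] [0.6259 0.0618]
top knob ((604.702880859375, 112.83406066894531), 12.854120254516602) [0.60408818 0.11244399 0.27417225]
top plat far corners ((576.472412109375, 283.0113220214844), (265.9911193847656, 363.56005859375), 10.319778442382812) [[413.1000061035156, 438.0], [478.20001220703125, 80.30000305175781], [739.9000244140625, 128.0], [674.7999877929688, 485.70001220703125]]
side 92 [0.6254 0.0623 0.0254] [0.6254 0.0623]
side knob ((605.555419921875, 114.62434387207031), 14.174665451049805) [0.60429057 0.11529748 0.27380257]
side plat far corners ((584.2318115234375, 293.8254699707031), (259.08642578125, 382.9047546386719), 14.229859352111816) [[411.6000061035156, 447.6000061035156], [505.70001220703125, 76.4000015258789], [756.9000244140625, 140.10000610351562], [662.7000122070312, 511.20001220703125]]
```

```bash
python3 -m inch '[[0,0.0016,0.004,0,0,0],[0,0.0017,0.004,0,0,0],[0.008,0,0,0,0,0],[0.014,0,0,0,0,0],[0.016,0,0,0,0,0],[0.018,0,0,0,0,0],[0.018,0,0,0,0,0],[0.015,0,0,0,0,0],[0.012,0,0,0,0,0],[0.0077,0,0,0,0,0]]'
python3 m.py .5395 -.0615 .0275 -34.88
```

```text
time: 11.45
ee_pos: [0.54, -0.0609, 0.0296]
ee_rot: [0.0, 0.886, 0.463, -0.0]
ft_force: [-0.8, 0.7, -4.0]
finger_gap: 0.0255
grip_force: 50.0
{'pos': array([ 0.54  , -0.0609,  0.0296]), 'yaw': np.float64(-34.86), 'shift': array([-0.0008, -0.0001,  0.0021]), 'tilt': array([-0., -0., -1.]), 'az': np.float64(0.02)} F [-0.8  0.7 -4. ] t 11.45 gap 0.0255 q6 0.27
```

```bash
python3 -m inch '[[0,0,0,0,0,0],[0,0,0.001,0,0,0],[0,0,0.001,0,0,0],[0,0,0,0,0,0],[0,0,0,0,0,0],[0,0,0,0,0,0],[0,0,0,0,0,0],[0,0,0,0,0,0],[0,0,0,0,0,0],[0,0,0,0,0,0]]'
python3 m.py .5395 -.0615 .0275 -34.88
python3 -m inch '[[0,0,0,0,0,0],[0,0,0,0,0,0],[0,0,0,0,0,0],[0,0,0,0,0,0],[0,0,0,0,0,0],[0,0,0,0,0,0],[0,0,-0.01,0,0,0],[0,0,-0.02,0,0,0],[0,0,-0.03,0,0,0],[0,0,-0.03,0,0,0]]' 0.8
python3 -m inch '[[0,0,-0.04,0,0,0],[0,0,-0.04,0,0,0],[0,0,-0.04,0,0,0],[0,0,-0.04,0,0,0],[0,0,-0.03,0,0,0],[0,0,-0.02,0,0,0],[-0.03,0,0,0,0,0],[-0.04,0,0,0,0,0],[-0.04,0,0,0,0,0],[-0.04,0,0,0,0,0]]'
python3 - <<'E'
from h import *
im,d,P,s=grab('wrist'); np.savez('pics/w3.npz',im=im,P=P); save('w3',im)
z=P[...,2];xy=P[...,:2]
m=(np.linalg.norm(xy-np.array([.54,-.061]),axis=-1)<.04)&(z>.061)&(z<.073)
r=cv2.minAreaRect((P[m][:,:2]*1000).astype(np.float32)); print('cleat',r,np.median(P[m][:,2]) if m.any() else 0)
m=(np.linalg.norm(xy-np.array([.56,-.03]),axis=-1)<.13)&(z>.012)&(z<.03)
m=cv2.morphologyEx(m.astype(np.uint8),cv2.MORPH_OPEN,np.ones((5,5)))>0
q=P[m]; r=cv2.minAreaRect((q[:,:2]*1000).astype(np.float32)); print('board',len(q),r,np.median(q[:,2]))
# gear head / foot points
n=np.linalg.norm(xy-np.array([.6257,.0622]),axis=-1)
for lo in np.arange(.02,.24,.01):
    k=(n<.04)&(z>=lo)&(z<lo+.01)
    if k.sum()>10: print(round(lo,2),k.sum(),P[k].mean(0).round(4))
E
```

```text
time: 12.7
ee_pos: [0.5397, -0.0616, 0.0277]
ee_rot: [0.0, 0.887, 0.463, 0.0]
ft_force: [-0.2, -0.1, -3.2]
finger_gap: 0.0257
grip_force: 50.0
{'pos': array([ 0.5397, -0.0616,  0.0277]), 'yaw': np.float64(-34.88), 'shift': array([-0.    , -0.0002,  0.0002]), 'tilt': array([ 0., -0., -1.]), 'az': np.float64(-0.0)} F [-0.2 -0.1 -3.2] t 12.7 gap 0.0257 q6 0.27
time: 13.95
ee_pos: [0.5396, -0.0616, 0.1192]
ee_rot: [0.0, 0.887, 0.463, 0.0]
ft_force: [0.1, -0.2, -0.2]
finger_gap: 0.073
grip_force: 0.0
time: 15.2
ee_pos: [0.4529, -0.1854, 0.3284]
ee_rot: [0.001, 0.886, 0.463, 0.0]
ft_force: [0.9, -0.6, 0.5]
finger_gap: 0.0738
grip_force: 0.0
cleat ((540.23681640625, -60.90020751953125), (44.104881286621094, 25.41104507446289), 54.612037658691406) 0.06695168234181886
board 2447 ((541.18505859375, -59.37406921386719), (73.81513977050781, 63.90692901611328), 55.0602912902832) 0.02210790167017257
```

View pics/w3.png

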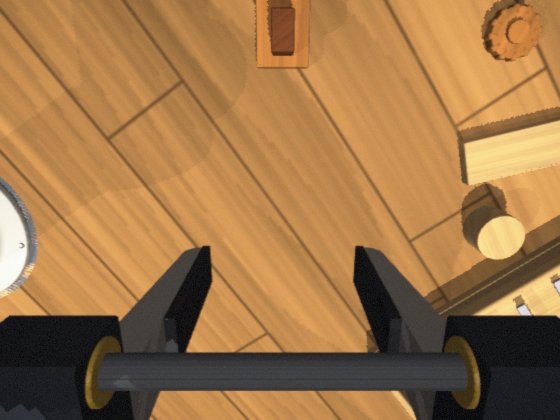

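The cleat sits at (283,30) in the picture. The fit puts the cork within about 1 mm of the leg axis. Now the knob.

```bash
python3 -m inch '[[0.015,0,-0.005,0,0,0],[0.03,-0.006,-0.005,0,0,0],[0.03,-0.008,0,0,0,0],[0.03,-0.008,0,0,0,0],[0.03,-0.008,0,0,0,0],[0.03,-0.008,0,0,0,0],[0.03,-0.008,0,0,0,0],[0.027,0,0,0,0,0],[0,0,0,0,0,0],[0,0,0,0,0,0]]'
python3 - <<'E'
from h import *
im,d,P,s=grab('wrist'); np.savez('pics/w4.npz',im=im,P=P); save('w4',im)
z=P[...,2];xy=P[...,:2]
k=(np.linalg.norm(xy-[.605,.113],axis=-1)<.03)&(z>.268)&(z<.282)
if k.any(): print(k.sum(),cv2.minEnclosingCircle((P[k][:,:2]*1000).astype(np.float32)),np.median(P[k],0))
m=(np.linalg.norm(xy-[.6257,.0622],axis=-1)<.035)&(z>.205)&(z<.2165)
if m.any(): print(m.sum(),cv2.minEnclosingCircle((P[m][:,:2]*1000).astype(np.float32)),np.median(P[m],0))
E
python3 m.py .605 .1133 .236
```

```text
time: 16.5
ee_pos: [0.5429, 0.0243, 0.3379]
ee_rot: [0.0, 0.886, 0.463, -0.0]
ft_force: [0.6, 0.4, 0.8]
finger_gap: 0.0734
grip_force: 0.0
1527 ((606.0677490234375, 113.23406219482422), 12.854971885681152) [0.60602524 0.11308759 0.27484576]
2210 ((627.0764770507812, 62.3516731262207), 26.896387100219727) [0.63095556 0.05930272 0.21192357]
{'pos': array([0.5428, 0.0238, 0.3379]), 'yaw': np.float64(-34.88), 'shift': array([ 0.109 , -0.0002,  0.1019]), 'tilt': array([ 0., -0., -1.])} F [-0.2  0.4  0.5] t 16.55 gap 0.0736 q6 0.43
```

View pics/w4.png

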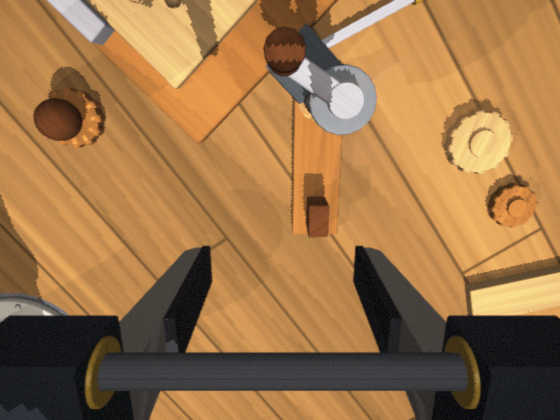

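The wrist view puts the knob at (285,50), the gear head at (343,100), and the board running under the foot. In this one frame the leg is at (.627,.0623) and the cork at (.6265,.0618), so they line up.

```bash
python3 -m inch '[[0.02,0.0008,0,0,0,0],[0.03,0,0,0,0,0],[0.03,0,0,0,0,0],[0.02,0,0,0,0,0],[0.0095,0,0.01,0,0,0],[0,0,0.025,0,0,0],[0,0,0.03,0,0,0],[0,0,0.02,0,0,0],[0,0,0.011,0,0,0],[0,0,0.005,0,0,0]]'
python3 m.py .6061 .1132 .237
python3 -m inch '[[0,0,0,0,0,0],[0,0,0,0,0,0],[0,0,0,0,0,0],[0,0,0,0,0,0],[0,0,0,0,0,0],[0,0,0,0,0,0],[0,0,0,0,0,0],[0,0,0,0,0,0],[0,0,0,0,0,0],[0,0,0,0,0,0]]' 0.1 40
cat > c.py <<'E'
# next 10 rows on crank circle: args step(s) deg per row, centre
from h import *
import sys,json
C=np.array([.627,.0623]); r=.055
s=sensors.read_state(); R=rot(s['ee_rot']); p=np.array(s['ee_pos']); F=np.array(s['ft_force'])
v=p[:2]-C; a=np.arctan2(v[1],v[0]); er=np.array([np.cos(a),np.sin(a)]); et=np.array([er[1],-er[0]])
print('t',round(s['time'],2),'r',round(np.hypot(*v)*1e3,1),'ang',round(np.degrees(a),1),'Fr',round(F[:2]@er,1),'Ft(along cw)',round(F[:2]@et,1),'Fz',round(F[2],1),'z',round(p[2],4),'gap',round(s['finger_gap'],4))
a0=float(sys.argv[1]) if len(sys.argv)>1 else np.degrees(a)
st=[float(x) for x in sys.argv[2].split(',')] if len(sys.argv)>2 else [8]*10
q=C+r*np.array([np.cos(np.radians(a0)),np.sin(np.radians(a0))]); out=[]
for d in st:
    a0-=d; n=C+r*np.array([np.cos(np.radians(a0)),np.sin(np.radians(a0))])
    t=R.T@np.array([*(n-q),0]); out.append([round(t[0],4),round(t[1],4)]); q=n
print(out,'end ang',a0)
E
python3 c.py 112.3 3,6,7,8,8,8,8,8,8,8
```

```text
time: 17.8
ee_pos: [0.6064, 0.1131, 0.2364]
ee_rot: [-0.0, 0.887, 0.463, -0.0]
ft_force: [-0.1, 0.2, -0.2]
finger_gap: 0.0734
grip_force: 0.0
{'pos': array([0.6064, 0.1131, 0.2364]), 'yaw': np.float64(-34.9), 'shift': array([-0.0001, -0.0003, -0.0006]), 'tilt': array([-0.,  0., -1.])} F [-0.1  0.2 -0.2] t 17.8 gap 0.0734 q6 0.6
time: 19.05
ee_pos: [0.6064, 0.1131, 0.2367]
ee_rot: [0.0, 0.887, 0.463, 0.0]
ft_force: [-0.2, -0.2, 1.7]
finger_gap: 0.0253
grip_force: 40.0
t 19.05 r 54.9 ang 112.1 Fr -0.1 Ft(along cw) -0.3 Fz 1.7 z 0.2367 gap 0.0253
[[np.float64(0.0024), np.float64(0.0016)], [np.float64(0.0045), np.float64(0.0036)], [np.float64(0.0047), np.float64(0.0048)], [np.float64(0.0046), np.float64(0.0061)], [np.float64(0.0037), np.float64(0.0067)], [np.float64(0.0028), np.float64(0.0072)], [np.float64(0.0018), np.float64(0.0075)], [np.float64(0.0007), np.float64(0.0076)], [np.float64(-0.0004), np.float64(0.0077)], [np.float64(-0.0014), np.float64(0.0075)]] end ang 40.3
```

```bash
python3 -m inch '[[0.0024,0.0016,0,0,0,0],[0.0045,0.0036,0,0,0,0],[0.0047,0.0048,0,0,0,0],[0.0046,0.0061,0,0,0,0],[0.0037,0.0067,0,0,0,0],[0.0028,0.0072,0,0,0,0],[0.0018,0.0075,0,0,0,0],[0.0007,0.0076,0,0,0,0],[-0.0004,0.0077,0,0,0,0],[-0.0014,0.0075,0,0,0,0]]'
python3 c.py 40.3 7,7,7,7,7,7,7,7,7,7|tr -d 'npfloat64()'
```

```text
time: 20.3
ee_pos: [0.6695, 0.0978, 0.2367]
ee_rot: [-0.0, 0.887, 0.463, 0.0]
ft_force: [-5.4, 1.7, 4.5]
finger_gap: 0.0258
grip_force: 40.0
 20.3 r 55. g 39.9 Fr -3.1 Fg cw -.8 Fz .5 z 0.237 g 0.0258
[[.-0.0021, .0.00], [.-0.0029, .0.001], [.-0.003, .0.0057], [.-0.003, .0.0052], [.-0.009, .0.00], [.-0.005, .0.00], [.-0.0058, .0.0033], [.-0.002, .0.002], [.-0.005, .0.0018], [.-0.00, .0.001]] ed g -29.700000000000003
```

```bash
sed -i 's/out.append(\[round(t\[0\],4),round(t\[1\],4)\])/out.append([float(t[0].round(4)),float(t[1].round(4))])/' c.py; python3 c.py 40.3 5.5,5.5,5.5,5.5,5.5,5.5,5.5,5.5,5.5,5.5
```

```text
t 20.3 r 55.4 ang 39.9 Fr -3.1 Ft(along cw) -4.8 Fz 4.5 z 0.2367 gap 0.0258
[[-0.0016, 0.005], [-0.0021, 0.0049], [-0.0025, 0.0046], [-0.003, 0.0044], [-0.0034, 0.0041], [-0.0037, 0.0037], [-0.0041, 0.0034], [-0.0044, 0.0029], [-0.0046, 0.0025], [-0.0049, 0.0021]] end ang -14.700000000000003
```

```bash
python3 -m inch '[[-0.0016,0.005,0,0,0,0],[-0.0021,0.0049,0,0,0,0],[-0.0025,0.0046,0,0,0,0],[-0.003,0.0044,0,0,0,0],[-0.0034,0.0041,0,0,0,0],[-0.0037,0.0037,0,0,0,0],[-0.0041,0.0034,0,0,0,0],[-0.0044,0.0029,0,0,0,0],[-0.0046,0.0025,0,0,0,0],[-0.0049,0.0021,0,0,0,0]]'
python3 c.py -14.7 5,5,5,5,5,5,5,5,5,5
```

```text
time: 21.55
ee_pos: [0.6805, 0.048, 0.2367]
ee_rot: [0.0, 0.887, 0.463, 0.0]
ft_force: [-1.9, 4.4, 4.4]
finger_gap: 0.0252
grip_force: 40.0
t 21.55 r 55.4 ang -14.9 Fr -3.0 Ft(along cw) -3.8 Fz 4.4 z 0.2367 gap 0.0252
[[-0.0046, 0.0015], [-0.0047, 0.0011], [-0.0048, 0.0006], [-0.0048, 0.0002], [-0.0048, -0.0002], [-0.0048, -0.0006], [-0.0047, -0.001], [-0.0046, -0.0014], [-0.0044, -0.0018], [-0.0043, -0.0022]] end ang -64.7
```

```bash
python3 -m inch '[[-0.0046,0.0015,0,0,0,0],[-0.0047,0.0011,0,0,0,0],[-0.0048,0.0006,0,0,0,0],[-0.0048,0.0002,0,0,0,0],[-0.0048,-0.0002,0,0,0,0],[-0.0048,-0.0006,0,0,0,0],[-0.0047,-0.001,0,0,0,0],[-0.0046,-0.0014,0,0,0,0],[-0.0044,-0.0018,0,0,0,0],[-0.0043,-0.0022,0,0,0,0]]'
python3 c.py -64.7 5,5,5,5,5,5,5,5,5,5
```

```text
time: 22.8
ee_pos: [0.6509, 0.0125, 0.2367]
ee_rot: [-0.0, 0.886, 0.463, 0.001]
ft_force: [1.4, 6.5, 3.7]
finger_gap: 0.0251
grip_force: 40.0
t 22.8 r 55.2 ang -64.4 Fr -5.2 Ft(along cw) -4.1 Fz 3.7 z 0.2367 gap 0.0251
[[-0.0041, -0.0026], [-0.0038, -0.0029], [-0.0035, -0.0032], [-0.0033, -0.0035], [-0.0029, -0.0038], [-0.0026, -0.004], [-0.0022, -0.0042], [-0.0018, -0.0044], [-0.0015, -0.0046], [-0.0011, -0.0047]] end ang -114.7
```

```bash
python3 -m inch '[[-0.0041,-0.0026,0,0,0,0],[-0.0038,-0.0029,0,0,0,0],[-0.0035,-0.0032,0,0,0,0],[-0.0033,-0.0035,0,0,0,0],[-0.0029,-0.0038,0,0,0,0],[-0.0026,-0.004,0,0,0,0],[-0.0022,-0.0042,0,0,0,0],[-0.0018,-0.0044,0,0,0,0],[-0.0015,-0.0046,0,0,0,0],[-0.0011,-0.0047,0,0,0,0]]'
python3 c.py -114.7 5,5,5,5,5,5,5,5,5,5
```

```text
time: 24.05
ee_pos: [0.6065, 0.0112, 0.2367]
ee_rot: [0.002, 0.887, 0.462, 0.003]
ft_force: [9.8, 2.8, 0.3]
finger_gap: 0.0252
grip_force: 40.0
t 24.05 r 55.0 ang -111.8 Fr -6.3 Ft(along cw) -8.1 Fz 0.3 z 0.2367 gap 0.0252
[[-0.0006, -0.0048], [-0.0002, -0.0048], [0.0002, -0.0048], [0.0006, -0.0048], [0.001, -0.0047], [0.0014, -0.0046], [0.0018, -0.0044], [0.0022, -0.0043], [0.0026, -0.0041], [0.0029, -0.0038]] end ang -164.7
```

```bash
python3 -m inch '[[-0.0002,-0.001,0,0,0,0],[-0.0001,-0.001,0,0,0,0],[-0.0001,-0.001,0,0,0,0],[-0.0001,-0.001,0,0,0,0],[0,-0.001,0,0,0,0],[0,-0.001,0,0,0,0],[0,-0.001,0,0,0,0],[0,-0.001,0,0,0,0],[0,-0.001,0,0,0,0],[0,-0.001,0,0,0,0]]'
python3 c.py -124.7 1,1,1,1,1,1,1,1,1,1
```

```text
time: 25.3
ee_pos: [0.5984, 0.0154, 0.2367]
ee_rot: [0.003, 0.887, 0.462, 0.002]
ft_force: [9.4, -1.7, -0.8]
finger_gap: 0.0252
grip_force: 40.0
t 25.3 r 54.9 ang -121.4 Fr -3.4 Ft(along cw) -8.9 Fz -0.8 z 0.2367 gap 0.0252
[[0.0, -0.001], [0.0, -0.001], [0.0, -0.001], [0.0001, -0.001], [0.0001, -0.001], [0.0001, -0.001], [0.0001, -0.001], [0.0001, -0.001], [0.0001, -0.0009], [0.0002, -0.0009]] end ang -134.7
```

Load along the circle is 8.9 N, about 2.5 times the free 3.6 N, which means roughly 44 N on the foot. I'll let go and rise.

```bash
python3 -m inch '[[0,0,0,0,0,0],[0,0,0,0,0,0],[0,0,0,0,0,0],[0,0,0,0,0,0],[0,0,0,0,0,0],[0,0,0,0,0,0],[0,0,0,0,0,0],[0,0,0,0,0,0],[0,0,0,0,0,0],[0,0,0,0,0,0]]' 0.9
python3 -m inch '[[0,0,-0.01,0,0,0],[0,0,-0.02,0,0,0],[0,0,-0.03,0,0,0],[0,0,-0.03,0,0,0],[-0.02,0,-0.02,0,0,0],[-0.04,0,0,0,0,0],[-0.04,0,0,0,0,0],[-0.04,0,0,0,0,0],[-0.04,0,0,0,0,0],[-0.02,0,0,0,0,0]]'
python3 -m inch '[[0,0,0,0,0,0],[0,0,0,0,0,0],[0,0,0,0,0,0],[0,0,0,0,0,0],[0,0,0,0,0,0],[0,0,0,0,0,0],[0,0,0,0,0,0],[0,0,0,0,0,0],[0,0,0,0,0,0],[0,0,0,0,0,0]]'
python3 - <<'E'
from h import *
im,d,P,s=grab('wrist'); save('w5',im)
z=P[...,2];xy=P[...,:2]
m=(np.linalg.norm(xy-np.array([.54,-.061]),axis=-1)<.04)&(z>.061)&(z<.073)
if m.any(): print('cleat',cv2.minAreaRect((P[m][:,:2]*1000).astype(np.float32)),np.median(P[m][:,2]))
k=(np.linalg.norm(xy-[.627,.0623],axis=-1)<.09)&(z>.268)&(z<.282)
if k.any(): print('knob',np.degrees(np.arctan2(*(np.median(P[k],0)[:2]-[.627,.0623])[::-1])))
print(s['ee_pos'],s['ft_force'])
im,d,P,s=grab('side'); save('side5',cv2.resize(im[150:290,180:380],None,fx=4,fy=4))
E
```

```text
time: 26.55
ee_pos: [0.5957, 0.0173, 0.2366]
ee_rot: [-0.0, 0.887, 0.463, -0.0]
ft_force: [-0.6, -0.3, -0.8]
finger_gap: 0.0829
grip_force: 0.0
time: 27.8
ee_pos: [0.4794, -0.1488, 0.3468]
ee_rot: [0.0, 0.887, 0.462, -0.0]
ft_force: [-0.3, 0.2, 0.3]
finger_gap: 0.0827
grip_force: 0.0
time: 29.05
ee_pos: [0.4814, -0.1468, 0.3466]
ee_rot: [0.0, 0.887, 0.463, -0.0]
ft_force: [-0.3, 0.1, -0.2]
finger_gap: 0.0827
grip_force: 0.0
cleat ((540.1358032226562, -60.42439270019531), (43.30996322631836, 24.937454223632812), 55.05449676513672) 0.06700138760299218
[ 0.48138351 -0.14680101  0.34661033] [-0.32740989  0.13291206 -0.24691512]
```

View pics/w5.png

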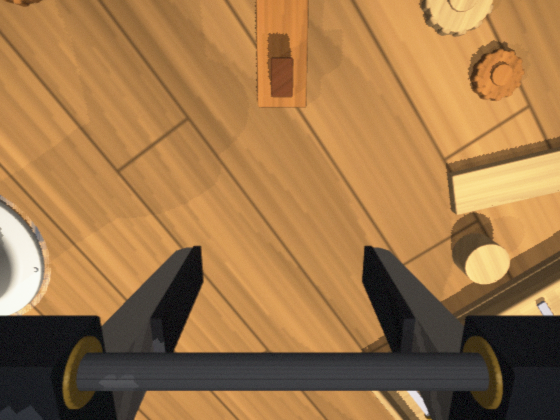

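View pics/side5.png

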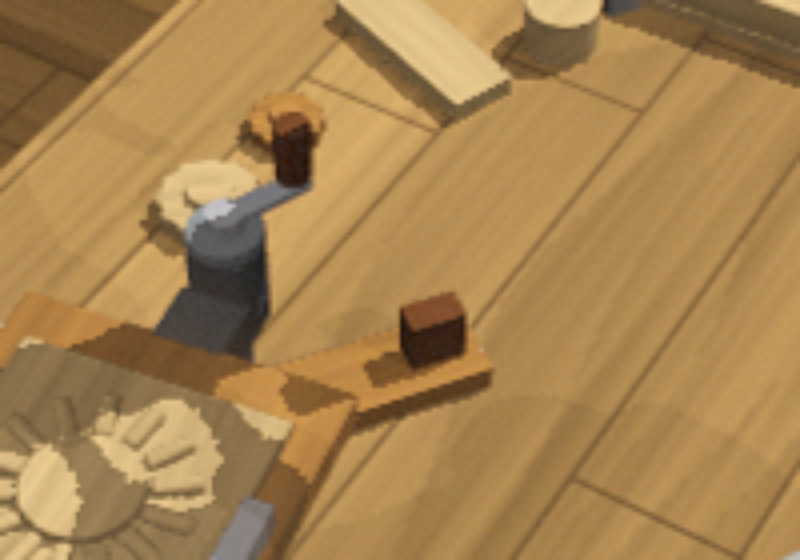

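The cleat has not moved: (283,77) in the wrist view, at (.5401,-.0604) and 67 mm high, so the board is flat. The side view shows the board under the leg, the knob at (292,145), and the bystanders in view undisturbed.

```bash
python3 -c "from rig import ticket; print(ticket.job_done())"
```

```text
the job is handed in; nothing more can be done
None
```

The job is handed in at about 29 s: the board lies flat with its cork within about 1 mm of the leg axis, the crank was wound to about 2.5 times its free drag (roughly 44 N on the foot) and released, and nothing else on the bench was touched.

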